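# Sort left-hand and right-hand shelf brackets into their drawers

## Robot

A 6-joint arm with a two-finger parallel gripper is mounted at the origin on the work surface. World frame = base frame: x ahead of the robot, y to its left, z up, the work surface at z = 0. Lengths are in m, angles in rad, forces in N, time in s.
With the tool pointing down it reaches from about 0.4 to 0.825 m from the base axis. Payload 7 kg.
Tool frame: the origin (TCP) lies between the finger pads; the fingertips stand arm.nose_length ahead of it and the grasp point (between the pads) is the TCP (arm.nose_length is the distance from the TCP to the fingertips, in m); x points along the fingers, z is the direction in which the jaws open and shut, and the axes are right-handed (so a half turn about x gives the same grasp; the last joint's range is limited). The gripper opens to 88 mm and grips with 3 to 60 N. Pads are 19 mm wide; open, the fingers measure 130 mm over their backs; the gripper's body (78 mm by 193 mm) begins 47 mm behind the grasp point.
Start: joints at [-0.884, 0.359, 0.012, 0, -1.224, -0.288], TCP at [0.262, -0.622, 0.246] pointing down, gripper open.
Joint ranges: [-3.07, 3.07], [-1.43, 2.12], [-1.02, 1.25], [-3.03, 1.67], [-3.05, -0], [-3.03, 3.03]. Speed limits (rad/s): [2.39, 2.39, 3.01, 3.14, 3.14, 3.14].

## Interface

Orientations are given as [roll, pitch, yaw] about the fixed x, y, z axes, in that order (R = Rz(yaw) Ry(pitch) Rx(roll)).
In Python, from station import arm, viewer, spotter gives the robot as it stands.
- The arm moves only by the shell command python3 -m handwheel 'ROWS' [FORCE]. ROWS is a JSON object of lists of equal length, an entry for each row: "gripper": the gripper command: -1 is shut, 1 is fully open, values between are in proportion; "travel": the shift along the world's x, y, z each as a share of 500 mm, from -1 to 1, a list of three; "spin": the turn about the world's z as a share of 45 degrees, from -1 to 1. A call has 1 to 20 rows; each row is the pose to reach, as a shift and turn from the pose commanded when the call began; what a row does not reach only later rows make up. A row lasts 1/10 s, in which the tool goes at most 50 mm and 8.59 degrees, less where a joint would pass 70% of its speed; a pose out of reach is approached as far as the arm can. A call with a number of a shift or a turn outside -1 to 1 is refused whole. A call with a gripper value outside its range is refused whole. The fingers move at their own pace and stop on an object; FORCE is the grip in N (left out, the last holds). Time passes only in rows, so rows that repeat a pose let the fingers close. It gives the time, the measured TCP pose, the force and the opening at its end, in the units of the state.
- arm.get_state(): the state, without advancing time (a new reading comes with each control period).
- viewer.grab_frame(name): name is "scene" or "top" or "wrist"; returns a dict with "pixels" (400x640x3 uint8, blue, green, red), "fx", "fy", "cx", "cy" (pixels), "eye" and "attitude" of the camera in the world. Camera axes: x right, y down, z forward; pixel columns grow to the right and rows downward; lengths in m; the calibration is good to about 2 mm. A picture is of the moment at which its call begins. There is no depth.
- arm.job_done(): hands the job in, once; it reports no verdict.
Trained networks look in the newest picture that a camera, given by its name, has taken for a name from the list of things; names that differ only in an ending like _2 or _b are one class to them, and where a whole thing is asked for, a point or a joint stands for the part that bears it (a point fixed in the world has none). Each returns a list of dicts, best first, with "conf" (0 to 1); they miss things now and then, are a little off and sometimes report something else, mostly with a low value. They report only what shows in the picture. A call takes as long as a camera call. They do not tell look-alikes from the thing itself.
- spotter.spot_in(camera, label): "rect" ([left, top, right, bottom] in pixels, round what is visible of it).
- spotter.tip_of(camera, label): "at" ([column, row] in pixels: a listed point, or the origin of a listed thing).
The state is a dict: "t": time; "q": joint angles; "qd": joint speeds; "joint_efforts": joint torques, N m; "eef_pos": TCP position; "ee_rot": TCP orientation; "force": force on the tool from outside, world axes, zero at the start; "moment": the same for the moment, N m; "width": finger opening in m.
Only numpy, scipy, OpenCV 4.12 (cv2) and the standard library are available. Lean on these libraries where they do the work, as an engineer would, in place of code of your own. Each camera call takes 0.05 s, during which the arm holds its last target.

## Task

Three oily steel shelf-end brackets lie loose on top of the low two-drawer unit; they come left-handed and right-handed, and each open drawer below the front edge already holds one bracket, which shows the hand that belongs there. Without picking them up, slide each loose bracket off the top over the front edge into the drawer that holds its own hand, then push both drawers fully shut. Leave the bottle, the beaker and the tip box beside the unit where they stand.

Things in the scene. Friction and masses are not known exactly. Their poses are not given: they have to be found in the camera images.
- unit: Low off-white steel drawer unit, fixed: 190 mm deep (x), 420 wide (y), 100 high. Origin: centre of its underside, on the bench; x to its back (away from the robot), z up. Flat rimless top at z 0.100, front edge at x -0.095. Under that edge two drawers, side by side, stand open towards the robot: left at y 0.005 to 0.201, right at y -0.201 to -0.005 (inside 3 mm less a side).
- drawer_left (a joint): Opening of the left drawer in m: 0 = fully shut, 0.125 = stop; it slides towards the unit's -x (towards the robot) as it opens and stands 0.095 to 0.115 open at the start. The left one is at the unit's +y (the robot's left). Stays where it is left; moving it takes about 2 to 4 N.
- drawer_right (a joint): Opening of the right drawer in m: 0 = fully shut, 0.125 = stop; it slides towards the unit's -x (towards the robot) as it opens and stands 0.095 to 0.115 open at the start. The right one is at the unit's -y (the robot's right). Stays where it is left; moving it takes about 2 to 4 N.
- drawer_left_floor (a point): Centre of the inner floor of the left drawer, 10 mm above the bench; moves with the drawer, axes parallel to the unit's. The drawer is 166 mm long (x) by 190 mm wide (y) inside, with walls 66 mm high.
- drawer_right_floor (a point): The same for the right drawer.
- drawer_left_front (a point): Middle of the left drawer's front, 50 mm above the bench, level with the outer face of its pull. Flat panel 204 mm wide, 8 to 88 mm above the bench; the pull is a bar 90 mm wide, 64 to 76 mm above the bench, standing 8 mm out of it. At the unit's x -0.113 when shut. Moves with the drawer; axes as the unit's.
- drawer_right_front (a point): The same for the right drawer.
- left_1_mid (a point): Centre of a LEFT-HAND bracket, loose on the unit's top; 15 mm over its underside, z up. 4 mm zinc steel, 130 g: base leaf 42 (x) by 56 (y) mm; back leaf on the base's +x edge, top 30 mm up; cheek on the +y end only, 30 mm high at the back leaf, 14 mm at the base's free (-x) edge. Seen from the free edge the cheek is on the left; the -y end is open.
- left_2_mid (a point): Centre of a LEFT-HAND bracket, loose on the unit's top; 15 mm over its underside, z up. 4 mm zinc steel, 130 g: base leaf 42 (x) by 56 (y) mm; back leaf on the base's +x edge, top 30 mm up; cheek on the +y end only, 30 mm high at the back leaf, 14 mm at the base's free (-x) edge. Seen from the free edge the cheek is on the left; the -y end is open.
- right_1_mid (a point): Centre of a RIGHT-HAND bracket, loose on the unit's top; 15 mm over its underside, z up. 4 mm zinc steel, 130 g: base leaf 42 (x) by 56 (y) mm; back leaf on the base's +x edge, top 30 mm up; cheek on the -y end only, 30 mm high at the back leaf, 14 mm at the base's free (-x) edge. Seen from the free edge the cheek is on the right; the +y end is open.
- left_sample_mid (a point): Centre of a LEFT-HAND bracket, already in one drawer (either), near its outer side; 15 mm over its underside, z up. 4 mm zinc steel, 130 g: base leaf 42 (x) by 56 (y) mm; back leaf on the base's +x edge, top 30 mm up; cheek on the +y end only, 30 mm high at the back leaf, 14 mm at the base's free (-x) edge. Seen from the free edge the cheek is on the left; the -y end is open.
- right_sample_mid (a point): Centre of a RIGHT-HAND bracket, already in the other drawer, near its outer side; 15 mm over its underside, z up. 4 mm zinc steel, 130 g: base leaf 42 (x) by 56 (y) mm; back leaf on the base's +x edge, top 30 mm up; cheek on the -y end only, 30 mm high at the back leaf, 14 mm at the base's free (-x) edge. Seen from the free edge the cheek is on the right; the +y end is open.
- bottle: Bystander: round glass reagent bottle with a blue cap, 68 mm across, 145 mm high, standing on the bench at the unit's left side. Origin: centre of its underside.
- beaker: Bystander: glass beaker, 70 mm across, 95 mm high, standing on the bench at the unit's right side. Origin: centre of its underside.
- tip_box: Bystander: closed blue pipette-tip box with a clear lid, 85 mm (x) by 122 mm (y) by 52 mm, on the bench at the unit's right, nearer the robot than the beaker. Origin: centre of its underside.
Not all that is in view belongs to the job. What is shaped like the part that bears left_sample_mid but orange or pink is not meant.

How it is judged:
By the outcome, as a careful person would: the job done as asked, in the order asked, and still so for the second after the job is handed in, with the robot touching nothing.
It also fails if it takes over 72 s, if anything falls off the work surface, if the arm or the gripper's body presses on something with over 40 N, if the wrist force passes 120 N, or if a joint passes its speed limit or range.

## Working session

There is one attempt and no reset: what is moved stays moved. The work goes in short steps, Python scripts to look and compute and a shell command to move; the robot and the scene stay as the last step left them, time stands still between calls to the robot, and variables do not carry over. Pictures are saved under pics/ and viewed, and the job is handed in when it is done.

```bash
mkdir -p pics; ls; python3 - <<'E'
from station import arm, viewer, spotter
import cv2
print(arm.get_state(), arm.nose_length)
for n in ("scene","top","wrist"):
    f=viewer.grab_frame(n); cv2.imwrite(f"pics/{n}0.png",f["pixels"])
    print(n,{k:v for k,v in f.items() if k!="pixels"})
E
```

```text
pics
{'t': 0.0, 'q': array([-8.83917663e-01,  3.59402169e-01,  1.10534445e-02, -3.64252288e-04,
       -1.22414689e+00, -2.88119134e-01]), 'qd': array([-0.00072992, -0.00087753, -0.00092546,  0.00053529,  0.00063846,
        0.00052365]), 'joint_efforts': array([ 7.97143207e-05, -5.82714200e+01,  2.93051541e+01,  6.99694142e+00,
        6.72103168e-03, -1.69092427e-04]), 'eef_pos': array([ 0.2618876 , -0.62160457,  0.24460791]), 'ee_rot': array([0.08930174, 1.56906287, 2.05873355]), 'force': array([ 0.73154835, -0.31797109, -0.63129624]), 'moment': array([-0.03345657, -0.01839608,  0.01048649]), 'width': 0.08800574771981388} 0.019
scene {'fx': 400.82219193123956, 'fy': 400.82219193123956, 'cx': 318.5759902830104, 'cy': 193.88258443780472, 'eye': array([ 1.2751741 , -0.19881891,  0.88731047]), 'attitude': array([-2.40599987e+00, -8.11385000e-04,  1.32192563e+00])}
top {'fx': 461.0059855581591, 'fy': 461.0059855581591, 'cx': 326.0878606099877, 'cy': 197.7784972633907, 'eye': array([0.47888247, 0.00814277, 1.14517848]), 'attitude': array([-3.08719696, -0.00730144, -1.5993481 ])}
wrist {'fx': 347.4783076614424, 'fy': 347.4783076614424, 'cx': 315.3020193371657, 'cy': 201.44947596836292, 'eye': array([ 0.20153729, -0.64877434,  0.38541299]), 'attitude': array([ 2.89407600e+00, -1.58100581e-03,  1.96945109e+00])}
```

View pics/top0.png

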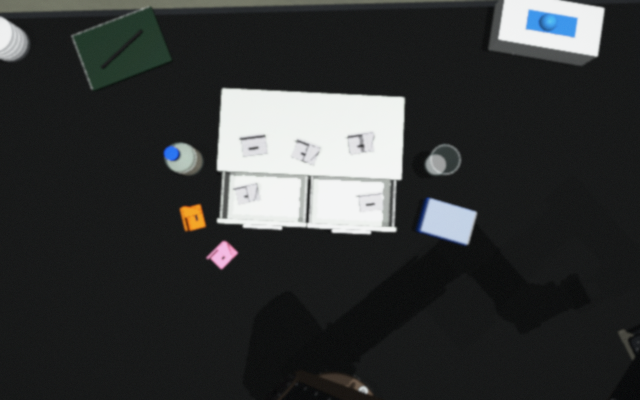

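View pics/scene0.png

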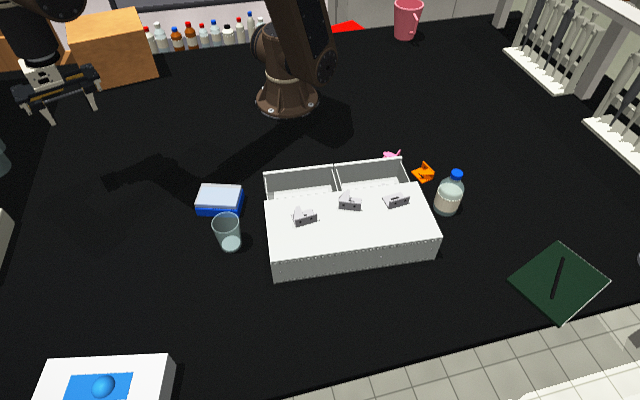

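View pics/wrist0.png

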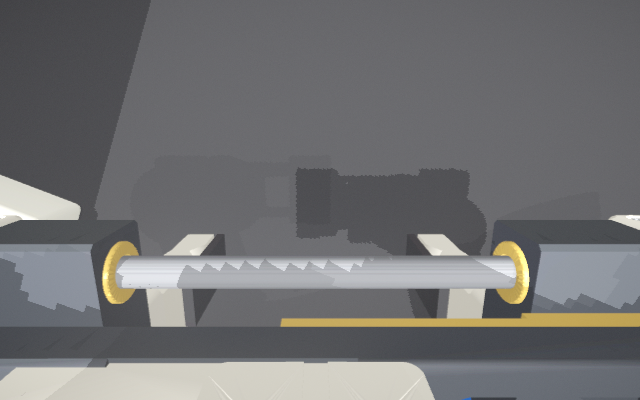

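```bash
cat > h.py <<'E'
from station import arm, viewer, spotter
import numpy as np, cv2
from scipy.spatial.transform import Rotation as R
def ray(f,px):
    d=R.from_euler('xyz',f['attitude']).apply([(px[0]-f['cx'])/f['fx'],(px[1]-f['cy'])/f['fy'],1.0]); return np.array(f['eye']),d
def at_z(f,px,z):
    e,d=ray(f,px); return e+d*(z-e[2])/d[2]
def proj(f,p):
    c=R.from_euler('xyz',f['attitude']).inv().apply(np.array(p)-f['eye']); return c[:2]/c[2]*f['fx']+[f['cx'],f['cy']]
E
python3 - <<'E'
from h import *
for cam in("top","scene"):
    f=viewer.grab_frame(cam)
    for n,z in dict(unit=0,drawer_left_floor=.01,drawer_right_floor=.01,drawer_left_front=.05,drawer_right_front=.05,left_1_mid=.115,right_1_mid=.115,left_sample_mid=.025,right_sample_mid=.025,bottle=0,beaker=0,tip_box=0).items():
        for r in spotter.tip_of(cam,n)[:6]:
            print(cam,n,round(r['conf'],2),np.round(r['at']),at_z(f,r['at'],z).round(3), at_z(f,r['at'],.025).round(3) if 'mid' in n else '')
E
```

```text
top unit 0.7 [310. 140.] [0.688 0.035 0.   ] 
top drawer_left_floor 0.95 [269. 185.] [0.576 0.138 0.01 ] 
top drawer_right_floor 0.58 [352. 190.] [ 0.558 -0.066  0.01 ] 
top drawer_left_front 0.81 [264. 228.] [0.47  0.147 0.05 ] 
top drawer_left_front 0.56 [252. 144.] [0.673 0.171 0.05 ] 
top drawer_right_front 0.6 [348. 232.] [ 0.457 -0.052  0.05 ] 
top left_1_mid 0.96 [361. 143.] [ 0.656 -0.084  0.115] [ 0.672 -0.092  0.025]
top right_1_mid 0.89 [254. 142.] [0.666 0.158 0.115] [0.682 0.171 0.025]
top left_sample_mid 0.69 [247. 194.] [0.554 0.19  0.025] [0.554 0.19  0.025]
top left_sample_mid 0.67 [195. 218.] [0.5   0.316 0.025] [0.5   0.316 0.025]
top left_sample_mid 0.58 [220. 255.] [0.41  0.259 0.025] [0.41  0.259 0.025]
top right_sample_mid 0.69 [373. 199.] [ 0.534 -0.115  0.025] [ 0.534 -0.115  0.025]
top bottle 0.61 [188. 163.] [0.637 0.341 0.   ] 
top beaker 0.64 [436. 165.] [ 0.616 -0.278  0.   ] 
top tip_box 0.76 [441. 221.] [ 0.476 -0.287  0.   ] 
top tip_box 0.49 [438. 164.] [ 0.617 -0.284  0.   ] 
scene unit 0.57 [344. 239.] [0.674 0.026 0.   ] 
scene drawer_left_floor 0
[... 185 characters left out ...]
nt 0.49 [397. 199.] [0.613 0.194 0.05 ] 
scene left_1_mid 0.59 [306. 213.] [ 0.652 -0.073  0.115] [ 0.579 -0.059  0.025]
scene right_1_mid 0.64 [219. 206.] [ 0.575 -0.28   0.115] [ 0.494 -0.289  0.025]
scene right_1_mid 0.61 [395. 200.] [0.665 0.158 0.115] [0.594 0.2   0.025]
scene left_sample_mid 0.84 [424. 169.] [0.498 0.333 0.025] [0.498 0.333 0.025]
scene left_sample_mid 0.56 [391. 155.] [0.413 0.258 0.025] [0.413 0.258 0.025]
scene bottle 0.92 [442. 208.] [0.639 0.332 0.   ] 
scene beaker 0.7 [230. 246.] [ 0.619 -0.276  0.   ] 
scene beaker 0.53 [222. 206.] [ 0.476 -0.283  0.   ] 
scene beaker 0.23 [299. 175.] [ 0.405 -0.039 -0.   ] 
scene tip_box 0.86 [221. 206.] [ 0.474 -0.288  0.   ]
```

```bash
python3 - <<'E'
import cv2
a=cv2.imread('pics/top0.png')[80:240,205:415]; cv2.imwrite('pics/top0z.png',cv2.resize(a,None,fx=3.8,fy=3.7,interpolation=cv2.INTER_CUBIC))
a=cv2.imread('pics/scene0.png')[150:240,260:440]; cv2.imwrite('pics/scene0z.png',cv2.resize(a,None,fx=4.4,fy=4.4,interpolation=cv2.INTER_CUBIC))
E
```

```text
(no output)
```

View pics/top0z.png

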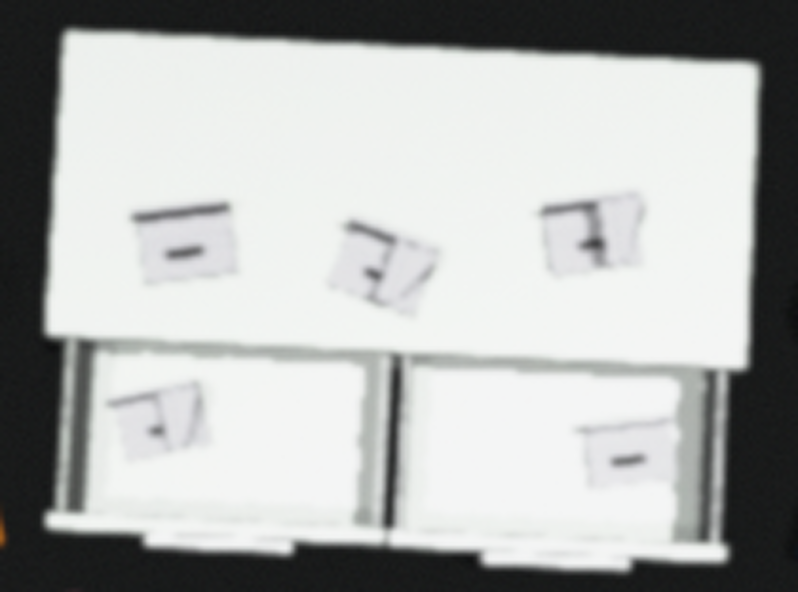

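View pics/scene0z.png

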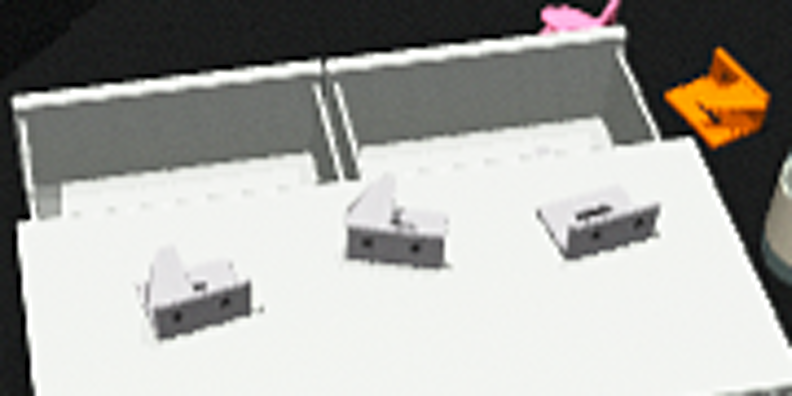

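```bash
python3 - <<'E'
from h import *
s=arm.get_state(); M=R.from_euler('xyz',s['ee_rot']).as_matrix(); print(M.round(3), np.degrees(np.arctan2(M[1,2],M[0,2])))
f=viewer.grab_frame('top')
a=f['pixels'].min(axis=2)
m=(a>200).astype(np.uint8); m=cv2.morphologyEx(m,cv2.MORPH_OPEN,np.ones((5,5),np.uint8))
# back edge & side edges & front edge in top
cols=np.arange(235,395,5)
back=np.array([[c,np.argmax(a[60:130,c]>128)+60] for c in cols]); 
pb=np.array([at_z(f,p,.1)[:2] for p in back]); k=np.polyfit(pb[:,1],pb[:,0],1); print('back x=',k, np.degrees(np.arctan(k[0])))
L=np.array([[np.argmax(a[r,190:240]>128)+190,r] for r in range(95,170,5)]); pl=np.array([at_z(f,p,.1)[:2] for p in L])
Rr=np.array([[430-np.argmax(a[r,380:430][::-1]>128)-1,r] for r in range(105,170,5)]); pr=np.array([at_z(f,p,.1)[:2] for p in Rr])
kl=np.polyfit(pl[:,0],pl[:,1],1);kr=np.polyfit(pr[:,0],pr[:,1],1);print('left y=',kl,'right',kr)
th=np.mean([-kl[0]*-1,kr[0],-k[0]]);print('yaw',np.degrees(th))
x0=.68
E
```

```text
[[ 0.    -0.922 -0.388]
 [-0.    -0.388  0.922]
 [-1.    -0.    -0.   ]] 112.84911125276668
back x= [0.07497315 0.77680752] 4.2876233671429445
left y= [-0.50267324  0.6064631 ] right [ 0.25784998 -0.36364924]
yaw -6.107661450388815
```

```bash
python3 -m handwheel '{"gripper":[-1,-1,-1,-1,-1,-1,-1,-1,-1,-1,-1,-1,-1,-1,-1,-1,-1],"travel":[[0.03,0.1,0.03],[0.06,0.2,0.06],[0.09,0.3,0.1],[0.12,0.4,0.12],[0.16,0.5,0.14],[0.2,0.6,0.15],[0.24,0.7,0.15],[0.28,0.8,0.15],[0.32,0.9,0.15],[0.36,1,0.15],[0.36,1,0.15],[0.36,1,0.15],[0.36,1,0.15],[0.36,1,0.15],[0.36,1,0.15],[0.36,1,0.15],[0.36,1,0.15]],"spin":[0,0,0,0,0,0,0,0,0,0,0,0,0,0,0,0,0]}' 10
```

```text
t: 3.2
eef_pos: [0.4418, -0.1228, 0.3206]
ee_rot: [-1.733, 1.571, 0.235]
force: [-0.8, 0.2, 0.3]
width: 0.0005
```

```bash
python3 - <<'E'
from h import *
f=viewer.grab_frame('wrist'); cv2.imwrite('pics/w1.png',f['pixels']); print(f['eye'],f['attitude'])
f=viewer.grab_frame('top'); cv2.imwrite('pics/t1.png',f['pixels'])
a=cv2.imread('pics/top0.png').min(axis=2)
m=(a>185).astype(np.uint8); m[175:]=0
n,lab,st,_=cv2.connectedComponentsWithStats(m); 
i=lab[110,310]; c,_=cv2.findContours((lab==i).astype(np.uint8),cv2.RETR_EXTERNAL,cv2.CHAIN_APPROX_NONE)
r=cv2.minAreaRect(c[0]); print(r)
P=[(219,89.5),(405,97.5)]
for p in P: print(at_z(f,p,.1))
E
```

```text
[ 0.38130124 -0.14962089  0.46125795] [ 2.89391911e+00 -8.22050745e-05  1.96800366e+00]
((310.66668701171875, 133.888427734375), (184.21995544433594, 82.66703033447266), 2.8387880325317383)
[0.79135387 0.23757022 0.1       ]
[ 0.76140132 -0.18919377  0.1       ]
```

View pics/w1.png

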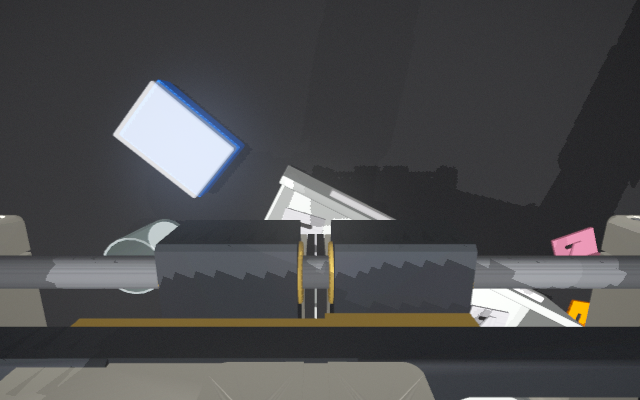

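View pics/t1.png

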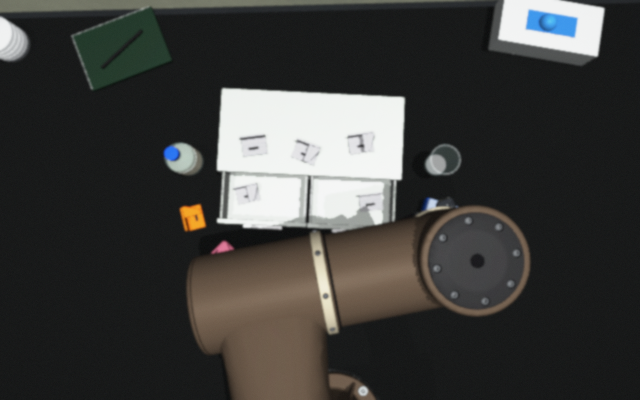

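```bash
python3 -m handwheel '{"gripper":[-1,-1,-1,-1,-1,-1,-1,-1,-1,-1],"travel":[[0.09,0.05,0.03],[0.18,0.1,0.05],[0.27,0.15,0.06],[0.36,0.2,0.08],[0.45,0.25,0.08],[0.54,0.3,0.08],[0.58,0.3,0.08],[0.58,0.3,0.08],[0.58,0.3,0.08],[0.58,0.3,0.08]],"spin":[-0.1,-0.2,-0.3,-0.4,-0.5,-0.6,-0.6,-0.6,-0.6,-0.6]}' 10
python3 - <<'E'
from h import *
f=viewer.grab_frame('wrist'); cv2.imwrite('pics/w2.png',f['pixels']); print(f['eye'],f['attitude'],arm.get_state()['eef_pos'])
E
```

```text
t: 4.3
eef_pos: [0.7317, 0.0275, 0.3608]
ee_rot: [-2.736, 1.571, -1.237]
force: [0.2, 0.6, 0.5]
width: 0.0003
[0.66620189 0.0308195  0.50146484] [2.89390642e+00 7.05490782e-05 1.49800532e+00] [0.73150509 0.02743483 0.36139608]
```

View pics/w2.png

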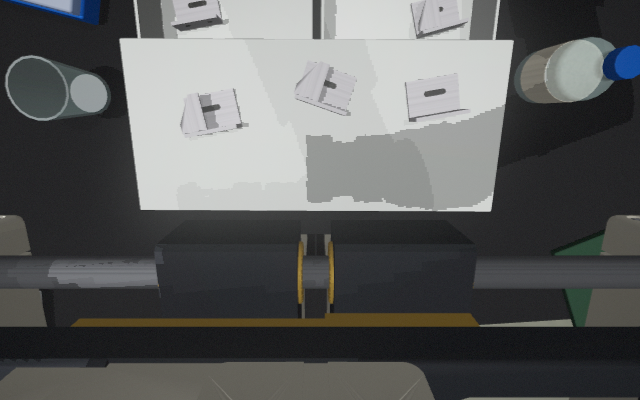

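```bash
python3 - <<'E'
import cv2
a=cv2.imread('pics/w2.png'); 
cv2.imwrite('pics/w2a.png',cv2.resize(a[50:145,165:370],None,fx=3.9,fy=3.9,interpolation=cv2.INTER_CUBIC))
b=cv2.resize(a[60:130,390:480],None,fx=4,fy=4,interpolation=cv2.INTER_CUBIC)
c=cv2.resize(a[0:45,165:265],None,fx=3.9,fy=4,interpolation=cv2.INTER_CUBIC)
d=cv2.resize(a[0:45,385:485],None,fx=3.9,fy=4,interpolation=cv2.INTER_CUBIC)
import numpy as np
top=np.hstack([c,d]); bot=np.zeros((280,780,3),np.uint8); bot[:,:360]=b
cv2.imwrite('pics/w2b.png',np.vstack([top,bot]))
E
```

```text
(no output)
```

View pics/w2a.png

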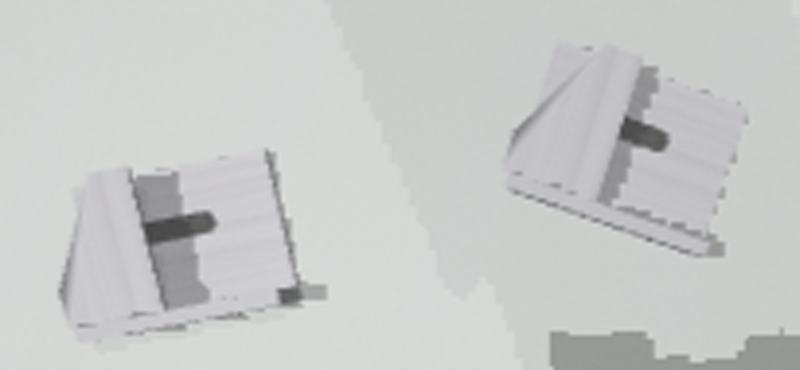

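View pics/w2b.png

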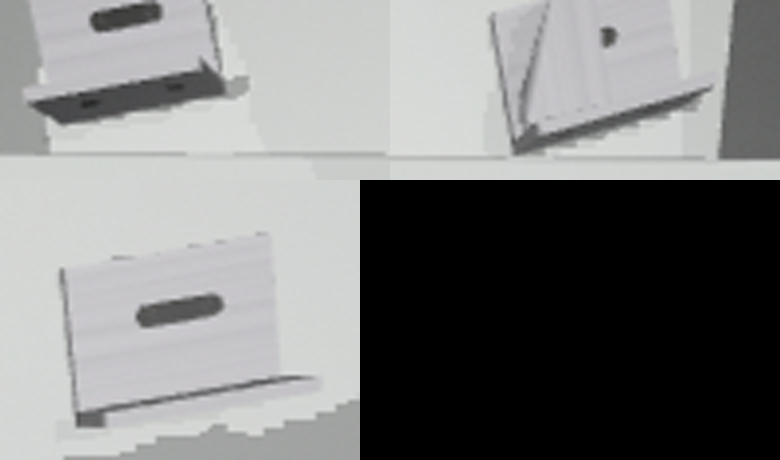

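```bash
python3 -m handwheel '{"gripper":[-1,-1,-1,-1,-1,-1,-1,-1],"travel":[[0.01,0.05,-0.08],[0.02,0.1,-0.16],[0.02,0.15,-0.24],[0.02,0.2,-0.32],[0.02,0.24,-0.38],[0.02,0.26,-0.42],[0.02,0.26,-0.42],[0.02,0.26,-0.42]],"spin":[0,0,0,0,0,0,0,0]}' 10
python3 - <<'E'
from h import *
f=viewer.grab_frame('wrist'); cv2.imwrite('pics/w3.png',f['pixels']); print(f['eye'],f['attitude'],arm.get_state()['eef_pos'])
E
python3 -m handwheel '{"gripper":[-1,-1,-1,-1,-1,-1,-1,-1,-1],"travel":[[0,-0.1,0],[0,-0.2,0],[0,-0.3,0],[0,-0.4,0],[0,-0.5,0],[0,-0.54,0],[0,-0.54,0],[0,-0.54,0],[0,-0.54,0]],"spin":[0,0,0,0,0,0,0,0,0]}' 10
python3 - <<'E'
from h import *
f=viewer.grab_frame('wrist'); cv2.imwrite('pics/w4.png',f['pixels']); print(f['eye'],f['attitude'],arm.get_state()['eef_pos'])
E
```

```text
t: 5.15
eef_pos: [0.7422, 0.1575, 0.1522]
ee_rot: [-1.495, 1.569, 0.003]
force: [-0.5, -1.3, 1.0]
width: 0.0005
[0.67653101 0.16080743 0.29281288] [ 2.89266733e+00 -1.63857223e-04  1.49873810e+00] [0.7427535  0.15738627 0.15312848]
t: 6.1
eef_pos: [0.7425, -0.1112, 0.1517]
ee_rot: [-1.346, 1.569, 0.153]
force: [-0.3, 0.5, -0.1]
width: 0.0005
[ 0.67676407 -0.10804769  0.29229091] [ 2.89239626e+00 -3.97469467e-04  1.49886198e+00] [ 0.74242023 -0.11085408  0.15140418]
```

View pics/w3.png

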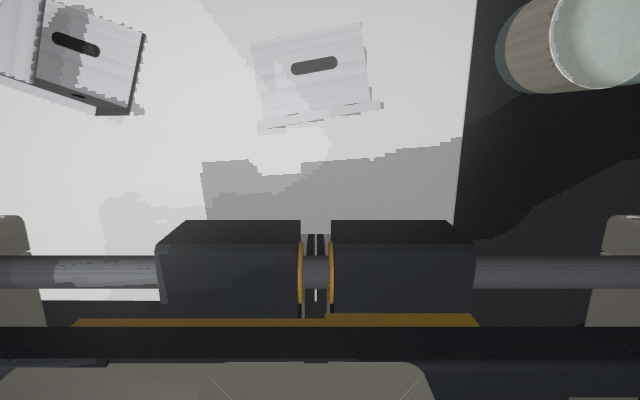

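View pics/w4.png

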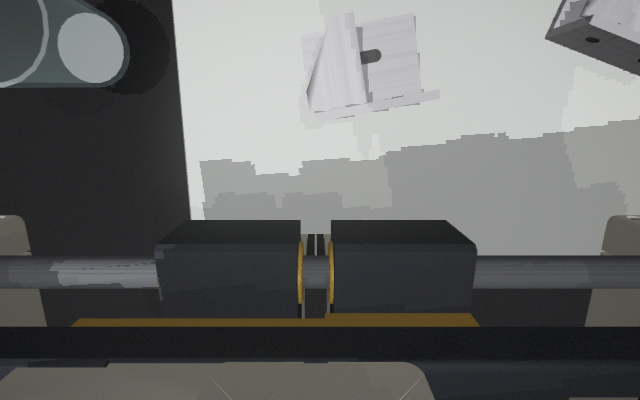

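```bash
python3 - <<'E'
import cv2,numpy as np
a=cv2.imread('pics/w4.png');b=cv2.imread('pics/w3.png')
def g(x): 
    x=x.astype(float); return np.clip((x-40)*1.25-20,0,255).astype(np.uint8)
A=cv2.resize(a[0:125,290:450],None,fx=2.4,fy=2.4,interpolation=cv2.INTER_CUBIC)
B=cv2.resize(b[0:125,0:160],None,fx=2.4,fy=2.4,interpolation=cv2.INTER_CUBIC)
C=cv2.resize(a[0:100,540:640],None,fx=2.4,fy=2.4,interpolation=cv2.INTER_CUBIC)
D=cv2.resize(b[10:135,240:390],None,fx=2.2,fy=2.2,interpolation=cv2.INTER_CUBIC)
o=np.zeros((580,770,3),np.uint8)
o[:300,:384]=A;o[:300,385:769]=B;o[300:540,:240]=C;o[300:575,300:630]=D
cv2.imwrite('pics/z34.png',g(o))
E
```

```text
(no output)
```

View pics/z34.png

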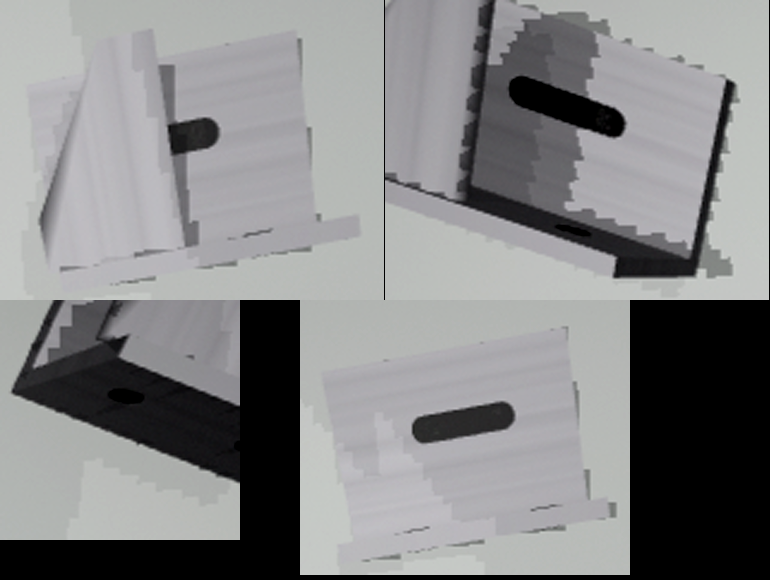

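```bash
python3 - <<'E'
from h import *
C2=dict(eye=[0.66620189,0.0308195,0.50146484],attitude=[2.89390642,7.05e-05,1.49800532])
C4=dict(eye=[0.67676407,-0.10804769,0.29229091],attitude=[2.89239626,-3.97e-4,1.49886198])
for c in(C2,C4): c.update(fx=347.478,fy=347.478,cx=315.302,cy=201.449)
P=dict(fi=((130,170),(153,30)),bi=((165,310),(185,246)),fo=((90,170),(95,42)),bo=((78,332),(50,268)),base_f_neg=((75,190),(28,85)),base_f_pos=((270,150),(298,30)))
for n,(p,q) in P.items():
    p=(165+p[0]/3.9,50+p[1]/3.9); q=(290+q[0]/2.4,q[1]/2.4)
    e1,d1=ray(C2,p);e2,d2=ray(C4,q)
    s=np.linalg.lstsq(np.c_[d1,-d2],e2-e1,rcond=None)[0]
    a,b=e1+s[0]*d1,e2+s[1]*d2
    print(n,((a+b)/2).round(4),np.linalg.norm(a-b).round(4))
E
```

```text
fi [ 0.6368 -0.0882  0.1273] 0.0015
bi [ 0.674  -0.0841  0.1274] 0.0003
fo [ 0.6368 -0.0989  0.1257] 0.0003
bo [ 0.6772 -0.1099  0.1239] 0.0024
base_f_neg [ 0.6394 -0.1118  0.1039] 0.0012
base_f_pos [ 0.6328 -0.0558  0.1032] 0.0009
```

```bash
python3 - <<'E'
from h import *
C2=dict(eye=[0.66620189,0.0308195,0.50146484],attitude=[2.89390642,7.05e-05,1.49800532],fx=347.478,fy=347.478,cx=315.302,cy=201.449)
Z=.104
B={'mid':[(165+x/3.9,50+y/3.9) for x,y in((560,45),(745,110))],'BR':[(165+x/3.9,50+y/3.9) for x,y in((75,190),(270,150))],'lf':[(390+x/4,60+(y-180)/4) for x,y in((63,270),(268,235))]}
uc=np.array([.681,.031]);th=np.radians(-4);U=np.array([[np.cos(th),-np.sin(th)],[np.sin(th),np.cos(th)]])
for n,(a,b) in B.items():
    a=at_z(C2,a,Z)[:2];b=at_z(C2,b,Z)[:2];v=(b-a);L=np.linalg.norm(v);v/=L;xa=np.array([v[1],-v[0]])
    c=(a+b)/2+.021*xa; print(n,'L',L.round(4),'c',c.round(4),'yaw',np.degrees(np.arctan2(xa[1],xa[0])).round(1),'unit',(U.T@(c-uc)).round(4))
# unit corners in w2
for p in ((120,39),(513,40),(140,210),(492,211)):
    q=at_z(C2,p,.1)[:2];print(p,q.round(4),(U.T@(q-uc)).round(4))
for uy in(.09,.045,-.06): print(uy,[(uc+U@np.array([ux,uy])).round(4) for ux in(-.03,-.095,-.11)])
E
```

```text
mid L 0.054 c [0.6415 0.0445] yaw -22.4 unit [-0.0403  0.0107]
BR L 0.0565 c [ 0.6575 -0.081 ] yaw 6.8 unit [-0.0156 -0.1134]
lf L 0.0555 c [0.6591 0.1606] yaw 5.1 unit [-0.0308  0.1278]
(120, 39) [ 0.5742 -0.1712] [-0.0924 -0.2092]
(513, 40) [0.6057 0.2466] [-0.0902  0.2098]
(140, 210) [ 0.7627 -0.187 ] [ 0.0967 -0.2118]
(492, 211) [0.7947 0.234 ] [0.0992 0.2105]
0.09 [array([0.6574, 0.1229]), array([0.5925, 0.1274]), array([0.5775, 0.1285])]
0.045 [array([0.6542, 0.078 ]), array([0.5894, 0.0825]), array([0.5744, 0.0836])]
-0.06 [array([ 0.6469, -0.0268]), array([ 0.582 , -0.0222]), array([ 0.5671, -0.0212])]
```

```bash
python3 -m handwheel '{"gripper":[0.64,0.64,0.64,0.64,0.64,0.64,0.64,0.64,0.64],"travel":[[-0.02,0.04,0.06],[-0.06,0.1,0.08],[-0.1,0.18,0.08],[-0.15,0.25,0.08],[-0.19,0.3,0.08],[-0.192,0.307,0.08],[-0.192,0.307,0.08],[-0.192,0.307,0.08],[-0.192,0.307,0.08]],"spin":[-0.1,-0.2,-0.3,-0.4,-0.405,-0.405,-0.405,-0.405,-0.405]}' 10
python3 - <<'E'
from h import *
for n in('wrist','scene'):
    f=viewer.grab_frame(n); p=f['pixels']
    if n=='scene': p=cv2.resize(p[120:280,220:460],None,fx=3.2,fy=3.2,interpolation=cv2.INTER_CUBIC)
    cv2.imwrite(f'pics/{n}5.png',p)
s=arm.get_state();print(s['eef_pos'],s['width'],s['t'])
E
```

```text
t: 7.05
eef_pos: [0.6465, 0.0411, 0.1904]
ee_rot: [2.818, 1.571, -2.285]
force: [0.7, -1.3, -0.3]
width: 0.0666
[0.64644416 0.0407463  0.19020017] 0.07058127669080883 7.15
```

View pics/wrist5.png

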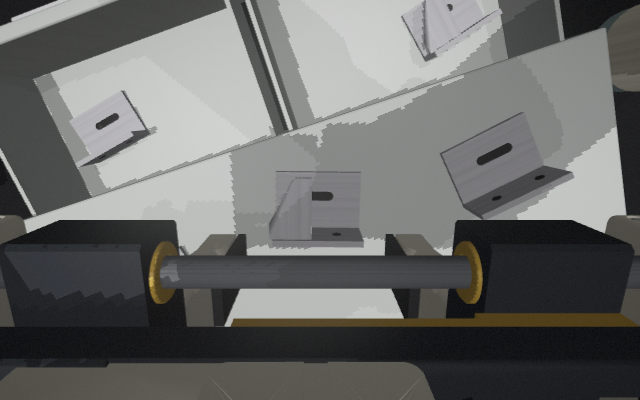

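View pics/scene5.png

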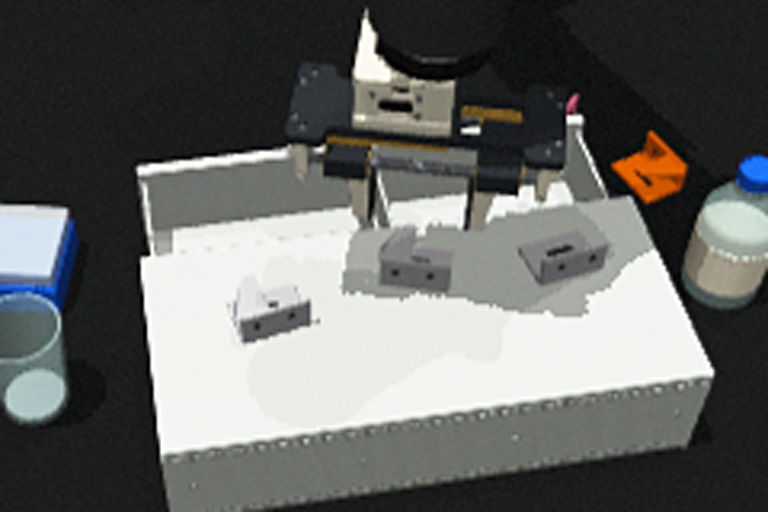

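```bash
python3 -m handwheel '{"gripper":[0.64,0.64,0.64,0.64],"travel":[[0,0,-0.07],[0,0,-0.12],[0,0,-0.14],[0,0,-0.14]],"spin":[0,0,0,0]}' 10
```

```text
t: 7.55
eef_pos: [0.646, 0.0407, 0.1206]
ee_rot: [2.584, 1.569, -2.519]
force: [1.0, -0.4, -0.3]
width: 0.0717
```

```bash
python3 -m handwheel '{"gripper":[0.45,0.41,0.41,0.41,0.41,0.41,0.41,0.41,0.41,0.41,0.41],"travel":[[0,0,0],[0,0,0],[0.002,0.01,0],[0.004,0.022,0],[0.006,0.034,0],[0.008,0.046,0],[0.01,0.058,0],[0.012,0.07,0],[0.014,0.082,0],[0.016,0.091,0],[0.016,0.091,0]],"spin":[0,0,0.05,0.1,0.15,0.2,0.25,0.3,0.35,0.405,0.405]}' 10
python3 - <<'E'
from h import *
for n in('wrist',):
    f=viewer.grab_frame(n); p=f['pixels']
    cv2.imwrite(f'pics/{n}6.png',p)
s=arm.get_state();print(s['eef_pos'],s['width'],s['t'])
E
```

```text
t: 8.65
eef_pos: [0.6544, 0.0871, 0.1208]
ee_rot: [-1.855, 1.571, -0.356]
force: [0.3, -0.6, -0.6]
width: 0.0616
[0.65426259 0.08704032 0.12071205] 0.06156025234601408 8.7
```

View pics/wrist6.png

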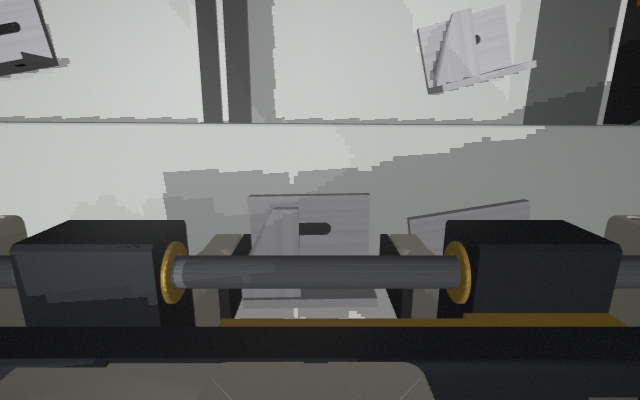

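```bash
python3 -m handwheel '{"gripper":[0.6,0.6,0.6,-1,-1,-1,-1,-1,-1,-1,-1],"travel":[[0,0,0.04],[0,0,0.08],[0,0,0.09],[0.05,-0.004,0.09],[0.1,-0.008,0.09],[0.1,-0.008,0.09],[0.1,-0.008,0.09],[0.1,-0.008,0.09],[0.1,-0.008,0.05],[0.1,-0.008,0.0],[0.1,-0.008,0]],"spin":[0,0,0,0,0,0,0,0,0,0,0]}' 10
python3 - <<'E'
from h import *
for n in('wrist',):
    f=viewer.grab_frame(n); p=f['pixels']
    cv2.imwrite(f'pics/{n}7.png',p)
s=arm.get_state();print(s['eef_pos'],s['width'],s['t'])
E
```

```text
t: 9.8
eef_pos: [0.7039, 0.0832, 0.1203]
ee_rot: [-1.631, 1.57, -0.132]
force: [-0.1, -0.5, -0.0]
width: 0.0123
[0.70354108 0.08317462 0.12055822] 0.007670304362621735 9.85
```

View pics/wrist7.png

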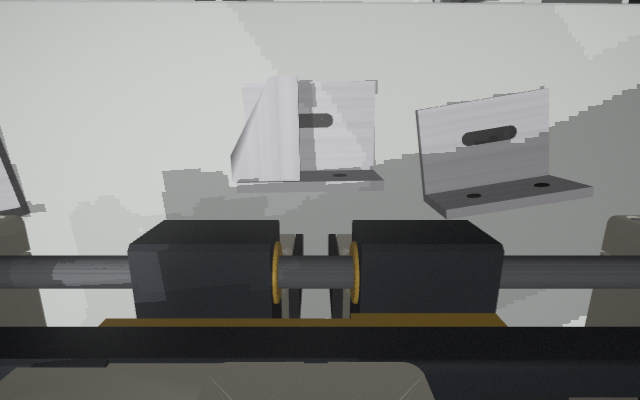

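```bash
python3 -m handwheel '{"gripper":[-1,-1,-1,-1,-1,-1,-1,-1,-1,-1,-1],"travel":[[-0.015,0.001,0],[-0.03,0.002,0],[-0.045,0.003,0],[-0.06,0.004,0],[-0.075,0.005,0],[-0.09,0.006,0],[-0.105,0.007,0],[-0.12,0.008,0],[-0.13,0.009,0],[-0.14,0.0095,0],[-0.14,0.0095,0]],"spin":[0,0,0,0,0,0,0,0,0,0,0]}' 10
python3 - <<'E'
from h import *
for n in('wrist',):
    f=viewer.grab_frame(n); p=f['pixels']
    cv2.imwrite(f'pics/{n}8.png',p)
s=arm.get_state();print(s['eef_pos'],s['width'],s['t'])
E
```

```text
t: 10.95
eef_pos: [0.6334, 0.0878, 0.1206]
ee_rot: [1.503, 1.57, 3.002]
force: [-0.1, -0.3, 0.2]
width: 0.0004
[0.63349237 0.08770575 0.12046042] 0.0007459105555216231 11.0
```

View pics/wrist8.png

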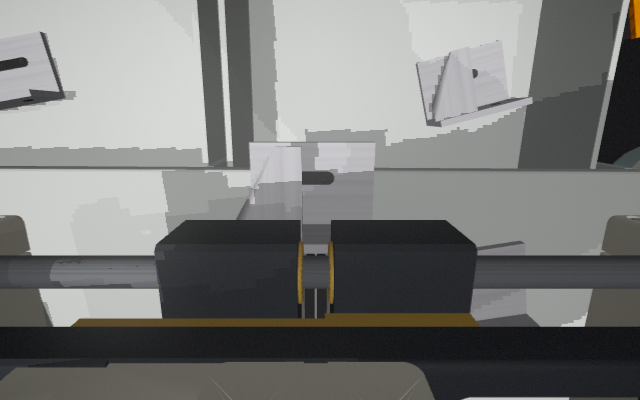

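```bash
cat >> h.py <<'E'
uc=np.array([.683,.031]);th=np.radians(-4.1);U=np.array([[np.cos(th),-np.sin(th)],[np.sin(th),np.cos(th)]])
def w(ux,uy,z): return np.r_[uc+U@np.array([ux,uy]),z]
def u(p): return U.T@(np.array(p)[:2]-uc)
E
python3 - <<'E'
from h import *
f=viewer.grab_frame('wrist')
for uy in(-.008,-.005,.005,.008):
    for z in(.076,.01): print(uy,z,proj(f,w(-.12,uy,z)).round(0))
print(u(at_z(f,(250,143),.104)),u(at_z(f,(375,143),.104)))
print('edge',[u(at_z(f,p,.1)).round(4) for p in((180,168),(600,170))])
E
```

```text
-0.008 0.076 [200. 112.]
-0.008 0.01 [230. 112.]
-0.005 0.076 [206. 112.]
-0.005 0.01 [234. 112.]
0.005 0.076 [225. 112.]
0.005 0.01 [249. 112.]
0.008 0.076 [231. 112.]
0.008 0.01 [253. 112.]
[-0.10624731  0.02239165] [-0.10619825  0.07833854]
edge [array([-0.0944, -0.0116]), array([-0.0933,  0.1848])]
```

```bash
python3 -m handwheel '{"gripper":[-1,-1,-1,-1,-1,-1,-1,-1,-1,-1,-1,-1],"travel":[[-0.01,0.001,0],[-0.02,0.0015,0],[-0.03,0.002,0],[-0.04,0.003,0],[-0.05,0.004,0],[-0.06,0.0045,0],[-0.07,0.005,0],[-0.08,0.006,0],[-0.09,0.0065,0],[-0.1,0.007,0],[-0.1,0.007,0],[-0.1,0.007,0]],"spin":[0,0,0,0,0,0,0,0,0,0,0,0]}' 10
python3 - <<'E'
from h import *
for n in('wrist','top'):
    f=viewer.grab_frame(n); p=f['pixels']
    cv2.imwrite(f'pics/{n}9.png',p)
s=arm.get_state();print(s['eef_pos'],s['width'],s['t'])
E
```

```text
t: 12.25
eef_pos: [0.5841, 0.0913, 0.1207]
ee_rot: [-1.275, 1.571, 0.223]
force: [0.8, -0.1, 0.8]
width: 0.0008
[0.58428092 0.09126888 0.12057827] 0.0002548855413990925 12.35
```

View pics/wrist9.png

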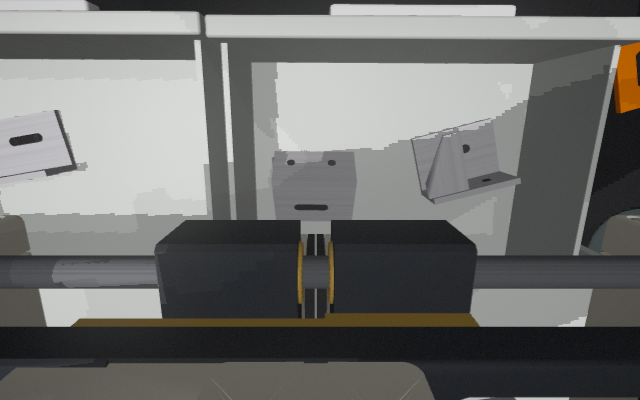

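```bash
python3 - <<'E'
from h import *
C=dict(eye=np.array([.7035,.0832,.1205])+[-.0657,.0029,.1409],attitude=[2.8924,-3.97e-4,1.4989],fx=347.478,fy=347.478,cx=315.302,cy=201.449)
a,b=[at_z(C,p,.104)[:2] for p in((417,111),(548,90))]
v=b-a;L=np.linalg.norm(v);v/=L;xa=np.array([v[1],-v[0]]);c=(a+b)/2+.021*xa
print(L,c,u(c),np.degrees(np.arctan2(xa[1],xa[0])))
# TCP start: beside +y end, contact line at +6mm along xa
print(c+.006*xa+v*(.028+.021+.015))
print('end',w(-.03,-.055+.05,0), w(-.02,-.055+.05,0))
E
```

```text
0.05668229087758648 [0.65870711 0.16069379] [-0.0335035   0.12762499] 4.796504165057906
[0.6593346  0.22497136]
end [0.65271929 0.02815772 0.        ] [0.6626937  0.02744274 0.        ]
```

```bash
python3 -m handwheel '{"gripper":[-1,0.3,0.64,0.64,0.64,0.64,0.64,0.64,0.64,0.64,0.64],"travel":[[0,0,0.08],[0.03,0.03,0.14],[0.1,0.1,0.14],[0.159,0.138,0.14],[0.159,0.138,0.14],[0.159,0.138,0.14],[0.159,0.138,0.14],[0.159,0.138,0.08],[0.159,0.138,0.03],[0.159,0.138,0],[0.159,0.138,0]],"spin":[0,0.1,0.2,0.2,0.2,0.2,0.2,0.2,0.2,0.2,0.2]}' 10
python3 - <<'E'
from h import *
for n in('wrist',):
    f=viewer.grab_frame(n); p=f['pixels']
    cv2.imwrite(f'pics/{n}10.png',p)
s=arm.get_state();print(s['eef_pos'],s['width'],s['t'])
E
```

```text
t: 13.45
eef_pos: [0.6631, 0.1595, 0.1206]
ee_rot: [2.589, 1.57, -2.039]
force: [0.2, -0.5, -0.2]
width: 0.0698
[0.66338559 0.1597518  0.12103145] 0.07082144798825106 13.5
```

View pics/wrist10.png

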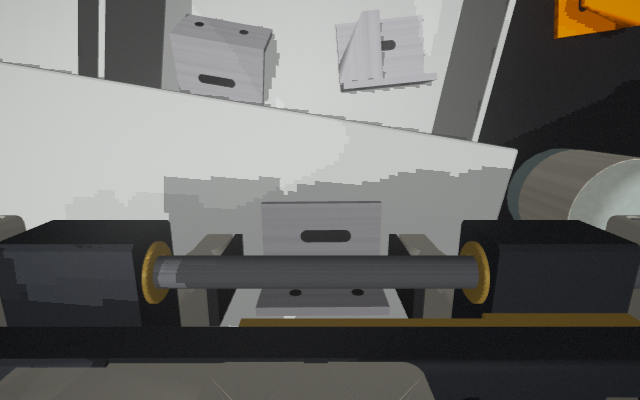

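```bash
python3 -m handwheel '{"gripper":[0.41,0.41,0.41,0.41,0.41,0.41,0.41,0.41,0.41,0.41,0.41,0.41,0.41,0.41,0.41,0.41,0.41,0.41],"travel":[[0,0,0],[-0.002,-0.025,0],[-0.004,-0.05,0],[-0.006,-0.075,0],[-0.008,-0.1,0],[-0.01,-0.125,0],[-0.012,-0.15,0],[-0.014,-0.175,0],[-0.016,-0.2,0],[-0.018,-0.225,0],[-0.02,-0.25,0],[-0.022,-0.275,0],[-0.024,-0.3,0],[-0.026,-0.315,0],[-0.027,-0.33,0],[-0.028,-0.345,0],[-0.028,-0.352,0],[-0.028,-0.352,0]],"spin":[0,-0.02,-0.04,-0.06,-0.08,-0.1,-0.12,-0.14,-0.16,-0.18,-0.2,-0.2,-0.2,-0.2,-0.2,-0.2,-0.2,-0.2]}' 10
python3 - <<'E'
from h import *
for n in('wrist',):
    f=viewer.grab_frame(n); p=f['pixels']
    cv2.imwrite(f'pics/{n}11.png',p)
s=arm.get_state();print(s['eef_pos'],s['width'],s['t'],u(s['eef_pos']))
E
```

```text
t: 15.3
eef_pos: [0.6493, -0.0164, 0.1204]
ee_rot: [2.215, 1.57, -2.57]
force: [0.2, -0.5, 0.1]
width: 0.0617
[ 0.64933182 -0.01619217  0.12031798] 0.061382808456175275 15.35 [-0.0302079  -0.04947858]
```

View pics/wrist11.png

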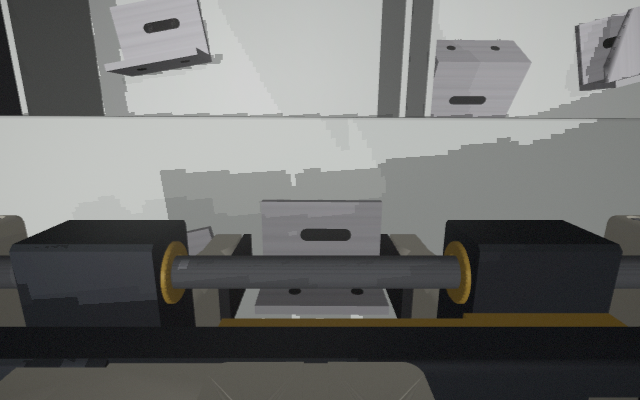

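```bash
python3 -m handwheel '{"gripper":[0.55,0.55,0.55,-1,-1,-1,-1,-1,-1,-1,-1],"travel":[[0,0,0.04],[0,0,0.08],[0,0,0.09],[0.05,-0.001,0.09],[0.1,-0.002,0.09],[0.1,-0.002,0.09],[0.1,-0.002,0.09],[0.1,-0.002,0.09],[0.1,-0.002,0.05],[0.1,-0.002,0.0],[0.1,-0.002,0]],"spin":[0,0,0,0,0,0,0,0,0,0,0]}' 10
python3 - <<'E'
from h import *
for n in('wrist',):
    f=viewer.grab_frame(n); p=f['pixels']
    cv2.imwrite(f'pics/{n}12.png',p)
s=arm.get_state();print(s['eef_pos'],s['width'],s['t'],u(s['eef_pos']))
E
```

```text
t: 16.45
eef_pos: [0.6994, -0.0166, 0.1203]
ee_rot: [-1.918, 1.57, -0.419]
force: [-0.3, 0.7, -0.2]
width: 0.0097
[ 0.69898353 -0.0166517   0.12052735] 0.005465328658467869 16.5 [ 0.0193496  -0.04638697]
```

View pics/wrist12.png

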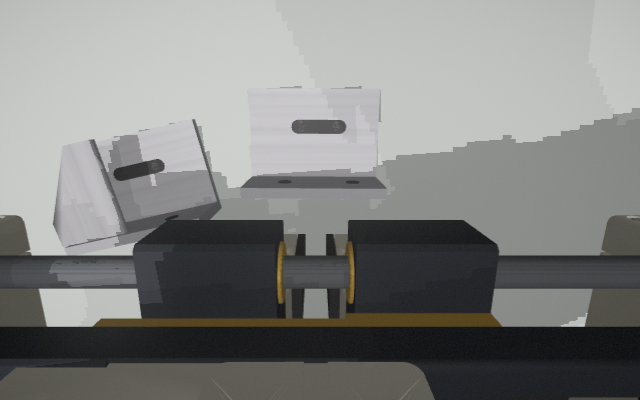

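```bash
python3 -m handwheel '{"gripper":[-1,-1,-1,-1,-1,-1,-1,-1,-1,-1,-1,-1,-1,-1,-1,-1,-1,-1,-1,-1],"travel":[[-0.015,0.001,0],[-0.03,0.002,0],[-0.045,0.003,0],[-0.06,0.004,0],[-0.075,0.005,0],[-0.09,0.006,0],[-0.105,0.007,0],[-0.12,0.008,0],[-0.13,0.009,0],[-0.14,0.0095,0],[-0.15,0.01,0],[-0.16,0.011,0],[-0.17,0.012,0],[-0.18,0.0125,0],[-0.19,0.013,0],[-0.2,0.014,0],[-0.21,0.0145,0],[-0.22,0.015,0],[-0.23,0.016,0],[-0.24,0.0165,0]],"spin":[0,0,0,0,0,0,0,0,0,0,0,0,0,0,0,0,0,0,0,0]}' 10
python3 - <<'E'
from h import *
for n in('wrist',):
    f=viewer.grab_frame(n); p=f['pixels']
    cv2.imwrite(f'pics/{n}13.png',p)
s=arm.get_state();print(s['eef_pos'],s['width'],s['t'],u(s['eef_pos']),s['force'])
E
```

```text
t: 18.5
eef_pos: [0.579, -0.0085, 0.1204]
ee_rot: [1.727, 1.57, -3.058]
force: [0.4, 0.3, -0.2]
width: 0.0004
[ 0.57831206 -0.0085361   0.12046344] 0.0004652771341189277 18.55 [-0.10159329 -0.04691984] [-1.92065055 -0.53531525  0.11249467]
```

View pics/wrist13.png

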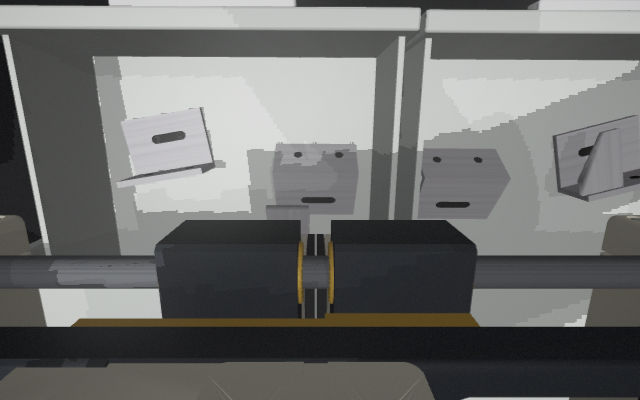

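```bash
python3 - <<'E'
from h import *
C=dict(eye=np.array([.6992,-.0166,.1205])+[-.0657,.0029,.1409],attitude=[2.8924,-3.97e-4,1.4989],fx=347.478,fy=347.478,cx=315.302,cy=201.449)
g=lambda p:at_z(C,p,.104)[:2]
s0,s1=g((115,176)),g((163,163)); v=s1-s0; xa=np.array([v[1],-v[0]])/np.linalg.norm(v)
print('slot c',g((139,170)),u(g((139,170))),np.degrees(np.arctan2(xa[1],xa[0])))
a=g((195,120)); b=g((218,200)); print('free+y',a,'back+y',b, np.linalg.norm(a-b),np.degrees(np.arctan2(*(b-a)[::-1])))
# slot offset check with w2 lf bracket: slot center
C2=dict(eye=[0.66620189,0.0308195,0.50146484],attitude=[2.89390642,7.05e-05,1.49800532],fx=347.478,fy=347.478,cx=315.302,cy=201.449)
print('lf slot',at_z(C2,(390+180/4,60+130/4),.104)[:2],'centre .6591 .1606')
E
```

```text
slot c [ 0.65287773 -0.09577628] [-0.020981  -0.1286055] 10.671668382985077
free+y [ 0.63266787 -0.06677342] back+y [ 0.66949244 -0.0617743 ] 0.03716234697324361 7.730933630622933
lf slot [0.65343551 0.16291891] centre .6591 .1606
```

```bash
python3 -m handwheel '{"gripper":[-1,0.3,0.64,0.64,0.64,0.64,0.64,0.64,0.64,0.64,0.64,0.64],"travel":[[0,0,0.08],[0.03,-0.03,0.14],[0.1,-0.1,0.14],[0.167,-0.169,0.14],[0.167,-0.169,0.14],[0.167,-0.169,0.14],[0.167,-0.169,0.14],[0.167,-0.169,0.14],[0.167,-0.169,0.08],[0.167,-0.169,0.03],[0.167,-0.169,0],[0.167,-0.169,0]],"spin":[0,0.1,0.2,0.29,0.29,0.29,0.29,0.29,0.29,0.29,0.29,0.29]}' 10
python3 - <<'E'
from h import *
for n in('wrist',):
    f=viewer.grab_frame(n); p=f['pixels']
    cv2.imwrite(f'pics/{n}14.png',p)
s=arm.get_state();print(s['eef_pos'],s['width'],s['t'],s['force'])
E
```

```text
t: 19.75
eef_pos: [0.6627, -0.0923, 0.1207]
ee_rot: [2.333, 1.57, -2.222]
force: [1.0, -1.2, 0.3]
width: 0.0717
[ 0.66305461 -0.09236773  0.12100758] 0.07165204163370893 19.8 [0.57234932 0.20622151 0.32463735]
```

View pics/wrist14.png

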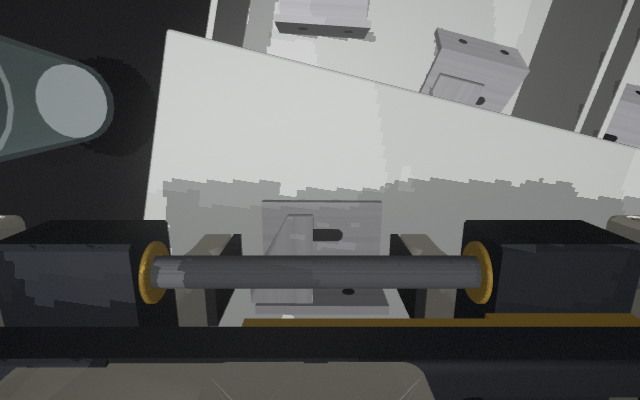

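```bash
python3 -m handwheel '{"gripper":[0.41,0.41,0.41,0.41,0.41,0.41,0.41,0.41,0.41,0.41,0.41,0.41,0.41,0.41,0.41,0.41,0.41,0.41,0.41,0.41],"travel":[[0,0,0],[0,0.025,0],[0,0.05,0],[-0.001,0.075,0],[-0.001,0.1,0],[-0.001,0.125,0],[-0.002,0.15,0],[-0.002,0.175,0],[-0.002,0.2,0],[-0.003,0.225,0],[-0.003,0.25,0],[-0.003,0.28,0],[-0.004,0.31,0],[-0.004,0.34,0],[-0.004,0.37,0],[-0.004,0.4,0],[-0.005,0.42,0],[-0.005,0.44,0],[-0.005,0.456,0],[-0.005,0.456,0]],"spin":[0,-0.02,-0.04,-0.06,-0.08,-0.1,-0.12,-0.14,-0.16,-0.18,-0.2,-0.22,-0.24,-0.26,-0.28,-0.29,-0.29,-0.29,-0.29,-0.29]}' 10
python3 -m handwheel '{"gripper":[0.55,0.55,0.55,-1,-1,-1,-1,-1,-1,-1,-1],"travel":[[0,0,0.04],[0,0,0.08],[0,0,0.09],[0.05,-0.004,0.09],[0.1,-0.008,0.09],[0.1,-0.008,0.09],[0.1,-0.008,0.09],[0.1,-0.008,0.09],[0.1,-0.008,0.05],[0.1,-0.008,0.0],[0.1,-0.008,0]],"spin":[0,0,0,0,0,0,0,0,0,0,0]}' 10
python3 - <<'E'
from h import *
for n in('wrist',):
    f=viewer.grab_frame(n); p=f['pixels']
    cv2.imwrite(f'pics/{n}15.png',p)
s=arm.get_state();print(s['eef_pos'],s['width'],s['t'],s['force'],u(s['eef_pos']))
E
```

```text
t: 21.8
eef_pos: [0.6606, 0.1361, 0.1205]
ee_rot: [-0.377, 1.57, 1.122]
force: [0.1, -0.0, 0.9]
width: 0.0618
t: 22.9
eef_pos: [0.7103, 0.1313, 0.1203]
ee_rot: [-1.591, 1.57, -0.092]
force: [-0.1, -0.0, -0.1]
width: 0.0098
[0.70999869 0.13121444 0.12055775] 0.005756897949112089 22.95 [-0.12634015 -0.64872098  0.29002257] [0.01976452 0.10188831]
```

View pics/wrist15.png

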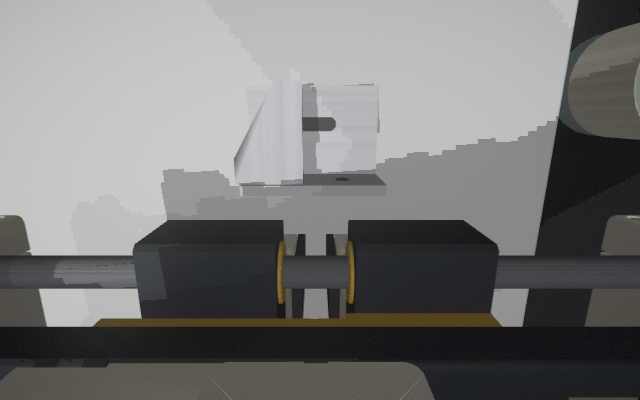

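```bash
python3 -m handwheel '{"gripper":[-1,-1,-1,-1,-1,-1,-1,-1,-1,-1],"travel":[[-0.015,0.001,0],[-0.03,0.002,0],[-0.045,0.003,0],[-0.06,0.004,0],[-0.075,0.005,0],[-0.09,0.006,0],[-0.105,0.007,0],[-0.12,0.008,0],[-0.13,0.009,0],[-0.13,0.009,0]],"spin":[0,0,0,0,0,0,0,0,0,0]}' 10
python3 - <<'E'
from h import *
for n in('wrist',):
    f=viewer.grab_frame(n); p=f['pixels']
    cv2.imwrite(f'pics/{n}16.png',p)
s=arm.get_state();print(s['eef_pos'],s['width'],s['t'],s['force'],u(s['eef_pos']))
E
```

```text
t: 23.95
eef_pos: [0.6448, 0.1356, 0.1207]
ee_rot: [1.475, 1.57, 2.973]
force: [0.6, -0.3, 0.3]
width: 0.0005
[0.64510401 0.13551691 0.12056576] 0.00041160728691249564 24.0 [0.19236919 0.41937877 0.40241728] [-0.0452717   0.10153996]
```

View pics/wrist16.png

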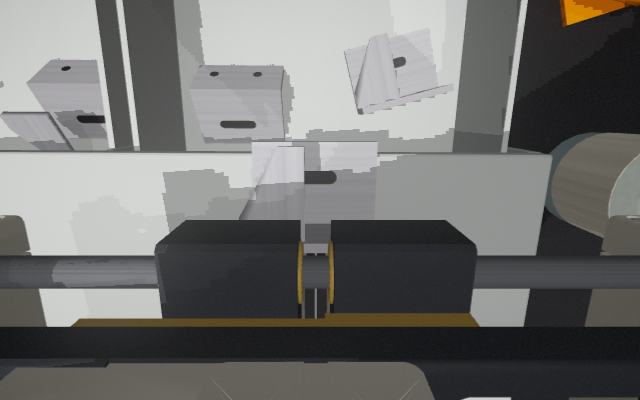

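```bash
python3 -m handwheel '{"gripper":[-1,-1,-1,-1,-1,-1,-1,-1,-1,-1,-1,-1,-1],"travel":[[-0.01,0.001,0],[-0.02,0.0015,0],[-0.03,0.002,0],[-0.04,0.003,0],[-0.05,0.004,0],[-0.06,0.0045,0],[-0.07,0.005,0],[-0.08,0.006,0],[-0.09,0.0065,0],[-0.1,0.007,0],[-0.11,0.008,0],[-0.11,0.008,0],[-0.11,0.008,0]],"spin":[0,0,0,0,0,0,0,0,0,0,0,0,0]}' 10
python3 - <<'E'
from h import *
for n in('wrist',):
    f=viewer.grab_frame(n); p=f['pixels']
    cv2.imwrite(f'pics/{n}17.png',p)
s=arm.get_state();print(s['eef_pos'],s['width'],s['t'],s['force'],u(s['eef_pos']))
E
```

```text
t: 25.3
eef_pos: [0.5906, 0.1396, 0.1207]
ee_rot: [-1.129, 1.571, 0.37]
force: [0.1, -0.1, -0.6]
width: 0.0004
[0.59071649 0.13954121 0.12065223] 0.0002454968937364899 25.35 [-0.03765017  0.10372658  0.08247278] [-0.09980776  0.10166539]
```

View pics/wrist17.png

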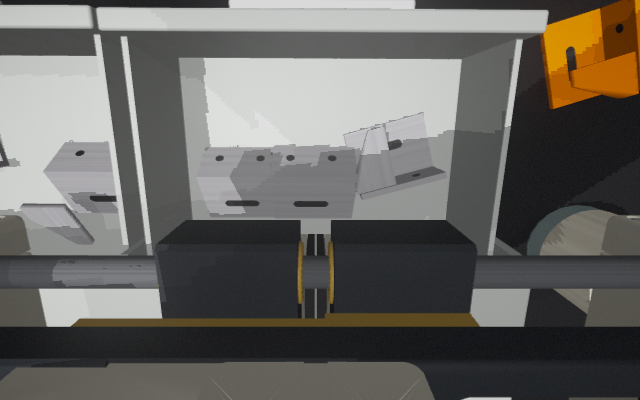

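```bash
python3 -m handwheel '{"gripper":[-1,-1,-1,-1,-1,-1,-1,-1,-1,-1],"travel":[[0,0,0.06],[-0.08,0.006,0.08],[-0.16,0.012,0.08],[-0.24,0.018,0.08],[-0.319,0.024,0.08],[-0.319,0.024,0.06],[-0.319,0.024,0],[-0.319,0.024,-0.06],[-0.319,0.024,-0.111],[-0.319,0.024,-0.111]],"spin":[0,0,0,0,0,0,0,0,0,0]}' 10
python3 - <<'E'
from h import *
for n in('wrist','scene'):
    f=viewer.grab_frame(n); p=f['pixels']
    if n=='scene': p=cv2.resize(p[100:260,220:460],None,fx=3.2,fy=3.2,interpolation=cv2.INTER_CUBIC)
    cv2.imwrite(f'pics/{n}18.png',p)
s=arm.get_state();print(s['eef_pos'],s['width'],s['t'],s['force'],u(s['eef_pos']))
E
```

```text
t: 26.35
eef_pos: [0.4297, 0.1501, 0.0624]
ee_rot: [2.35, 1.565, -2.436]
force: [0.1, -0.0, 0.1]
width: 0.0005
[0.43148514 0.15147381 0.06521155] 0.0008236004861373707 26.45 [0.42516539 0.20472667 0.4131218 ] [-0.25948475  0.10218282]
```

View pics/scene18.png

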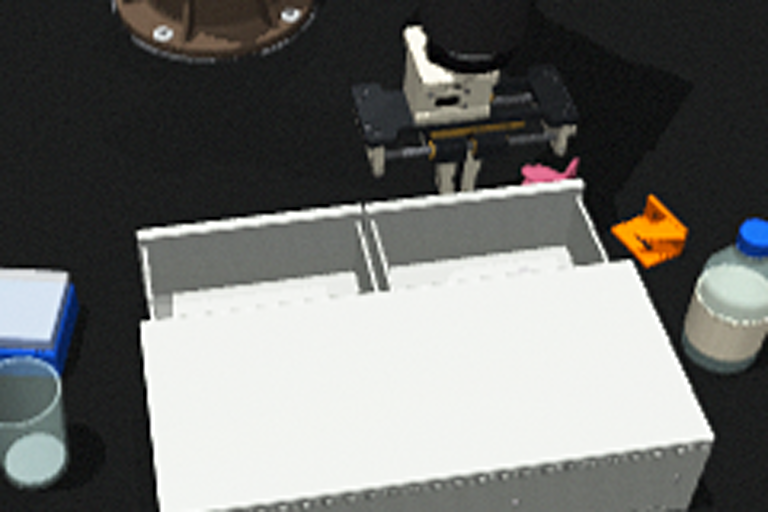

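```bash
python3 -m handwheel '{"gripper":[-1,-1,-1,-1,-1,-1,-1,-1,-1,-1,-1,-1,-1,-1,-1,-1],"travel":[[0.02,-0.001,0],[0.04,-0.003,0],[0.06,-0.004,0],[0.08,-0.006,0],[0.1,-0.007,0],[0.12,-0.009,0],[0.14,-0.01,0],[0.16,-0.012,0],[0.18,-0.013,0],[0.2,-0.014,0],[0.215,-0.015,0],[0.23,-0.016,0],[0.24,-0.017,0],[0.25,-0.018,0],[0.26,-0.019,0],[0.26,-0.019,0]],"spin":[0,0,0,0,0,0,0,0,0,0,0,0,0,0,0,0]}' 10
python3 - <<'E'
from h import *
for n in('wrist',):
    f=viewer.grab_frame(n); p=f['pixels']
    cv2.imwrite(f'pics/{n}19.png',p)
s=arm.get_state();print(s['eef_pos'],s['width'],s['t'],s['force'],u(s['eef_pos']))
E
```

```text
t: 28.05
eef_pos: [0.5622, 0.1423, 0.0652]
ee_rot: [-1.104, 1.569, 0.395]
force: [0.1, 0.8, -0.2]
width: 0.0006
[0.56209107 0.14244498 0.06536025] 0.00039658256872126575 28.1 [-0.02934229  0.35244249  0.62303116] [-0.12856753  0.10251509]
```

View pics/wrist19.png

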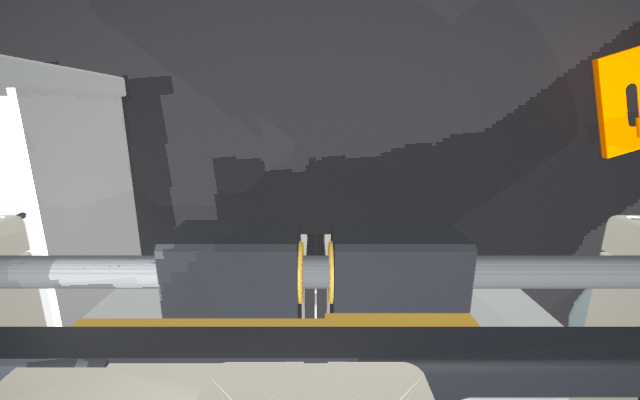

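```bash
python3 -m handwheel '{"gripper":[-1,-1,-1,-1],"travel":[[0.003,0,0],[0.006,0,0],[0.008,0,0],[0.008,0,0]],"spin":[0,0,0,0]}' 10;python3 -m handwheel '{"gripper":[-1,-1],"travel":[[0.002,0,0],[0.003,0,0]],"spin":[0,0]}' 10;python3 -m handwheel '{"gripper":[-1,-1],"travel":[[0.002,0,0],[0.003,0,0]],"spin":[0,0]}' 10
```

```text
t: 28.5
eef_pos: [0.5653, 0.1421, 0.0652]
ee_rot: [-1.094, 1.57, 0.405]
force: [0.2, 0.3, 0.5]
width: 0.0004
t: 28.7
eef_pos: [0.5666, 0.142, 0.0651]
ee_rot: [1.712, 1.571, -3.073]
force: [-2.3, 1.2, 1.4]
width: 0.0006
t: 28.9
eef_pos: [0.5679, 0.1419, 0.065]
ee_rot: [2.015, 1.57, -2.77]
force: [-4.2, 1.2, 4.4]
width: 0.0007
```

```bash
python3 -m handwheel '{"gripper":[-1,-1],"travel":[[0.003,0,0],[0.003,0,0]],"spin":[0,0]}' 10;python3 -m handwheel '{"gripper":[-1,-1],"travel":[[0.003,0,0],[0.003,0,0]],"spin":[0,0]}' 10;python3 -m handwheel '{"gripper":[-1,-1],"travel":[[0.003,0,0],[0.003,0,0]],"spin":[0,0]}' 10
```

```text
t: 29.1
eef_pos: [0.568, 0.1418, 0.065]
ee_rot: [1.826, 1.568, -2.959]
force: [-9.6, 2.5, 7.8]
width: 0.0005
t: 29.3
eef_pos: [0.5681, 0.1418, 0.0649]
ee_rot: [1.811, 1.566, -2.975]
force: [-16.2, 4.7, 12.2]
width: 0.0006
t: 29.5
eef_pos: [0.5681, 0.1417, 0.0649]
ee_rot: [1.812, 1.563, -2.974]
force: [-22.5, 7.2, 18.0]
width: 0.0004
```

```bash
python3 -m handwheel '{"gripper":[-1,-1,-1,-1,-1,-1,-1,-1,-1,-1,-1,-1],"travel":[[-0.05,0,0],[-0.13,0.005,0],[-0.22,0.01,0],[-0.282,0,0],[-0.29,-0.05,0],[-0.295,-0.14,0],[-0.302,-0.23,0],[-0.302,-0.31,0],[-0.302,-0.38,0],[-0.302,-0.392,0],[-0.302,-0.392,0],[-0.302,-0.392,0]],"spin":[0,0,0,0,0,0,0,0,0,0,0,0]}' 10
python3 - <<'E'
from h import *
for n in('wrist','scene'):
    f=viewer.grab_frame(n); p=f['pixels']
    if n=='scene': p=cv2.resize(p[100:260,220:460],None,fx=3.2,fy=3.2,interpolation=cv2.INTER_CUBIC)
    cv2.imwrite(f'pics/{n}20.png',p)
s=arm.get_state();print(s['eef_pos'],s['width'],s['t'],s['force'],u(s['eef_pos']))
E
```

```text
t: 30.7
eef_pos: [0.4221, -0.0537, 0.0652]
ee_rot: [-1.297, 1.57, 0.202]
force: [-0.7, -0.8, 1.3]
width: 0.0006
[ 0.42199411 -0.05318397  0.06513831] 0.0006490519745156356 30.8 [0.02879054 0.23887353 0.24974142] [-0.25431899 -0.10262978]
```

View pics/scene20.png

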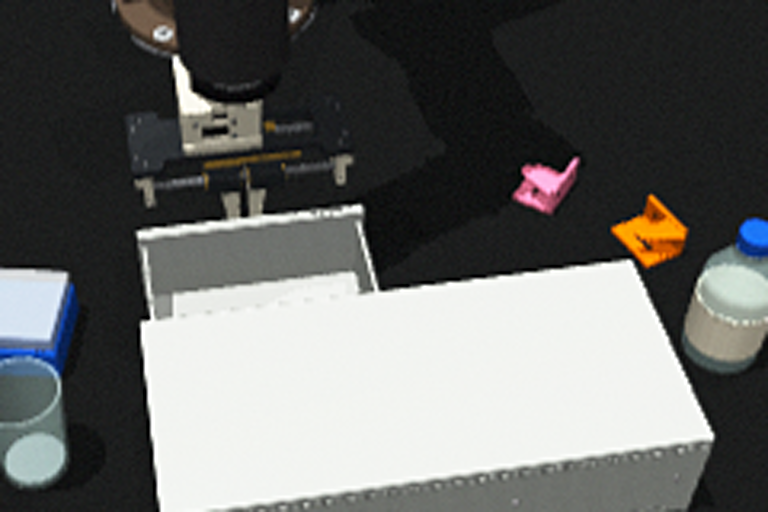

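```bash
python3 -m handwheel '{"gripper":[-1,-1,-1,-1,-1,-1,-1,-1,-1,-1,-1,-1,-1,-1,-1,-1],"travel":[[0.02,-0.001,0],[0.04,-0.003,0],[0.06,-0.004,0],[0.08,-0.006,0],[0.1,-0.007,0],[0.12,-0.009,0],[0.14,-0.01,0],[0.16,-0.012,0],[0.18,-0.013,0],[0.2,-0.014,0],[0.215,-0.015,0],[0.23,-0.016,0],[0.24,-0.017,0],[0.25,-0.018,0],[0.257,-0.018,0],[0.26,-0.018,0]],"spin":[0,0,0,0,0,0,0,0,0,0,0,0,0,0,0,0]}' 10
python3 -m handwheel '{"gripper":[-1,-1],"travel":[[0.002,0,0],[0.004,0,0]],"spin":[0,0]}' 10;python3 -m handwheel '{"gripper":[-1,-1],"travel":[[0.003,0,0],[0.003,0,0]],"spin":[0,0]}' 10;python3 -m handwheel '{"gripper":[-1,-1],"travel":[[0.003,0,0],[0.003,0,0]],"spin":[0,0]}' 10
```

```text
t: 32.4
eef_pos: [0.552, -0.063, 0.0652]
ee_rot: [-1.611, 1.57, -0.113]
force: [-2.4, -1.4, -0.2]
width: 0.0004
t: 32.6
eef_pos: [0.5521, -0.0631, 0.0651]
ee_rot: [1.673, 1.568, -3.112]
force: [-9.7, 1.5, 7.7]
width: 0.0005
t: 32.8
eef_pos: [0.5521, -0.0631, 0.0651]
ee_rot: [1.67, 1.566, -3.116]
force: [-13.5, 2.4, 11.2]
width: 0.0006
t: 33.0
eef_pos: [0.5521, -0.0631, 0.0649]
ee_rot: [1.677, 1.563, -3.109]
force: [-17.1, 4.3, 13.7]
width: 0.0004
```

```bash
python3 -m handwheel '{"gripper":[-1,-1,-1,-1,-1,-1,-1,-1,-1,-1,-1,-1,-1,-1],"travel":[[-0.05,0,0],[-0.13,0.005,0],[-0.22,0.01,0.05],[-0.25,0.01,0.12],[-0.25,0.01,0.2],[-0.25,-0.05,0.28],[-0.25,-0.14,0.3],[-0.25,-0.23,0.3],[-0.27,-0.32,0.3],[-0.29,-0.41,0.3],[-0.32,-0.5,0.3],[-0.35,-0.6,0.3],[-0.35,-0.6,0.3],[-0.35,-0.6,0.3]],"spin":[0,0,0,0,0,0,0,0,0,0,0,0,0,0]}' 10
python3 - <<'E'
from h import *
for n in('top','scene'):
    f=viewer.grab_frame(n); p=f['pixels']
    p=p[100:280,200:460] if n=='scene' else p[70:250,160:480]
    cv2.imwrite(f'pics/{n}21.png',cv2.resize(p,None,fx=2.5,fy=2.5,interpolation=cv2.INTER_CUBIC))
    for l,z in(('drawer_left_front',.05),('drawer_right_front',.05),('bottle',0),('beaker',0),('tip_box',0)):
        for r in spotter.tip_of(n,l)[:2]: q=at_z(f,r['at'],z);print(n,l,round(r['conf'],2),np.round(r['at']),q.round(3),u(q).round(3))
s=arm.get_state();print(s['eef_pos'],s['t'],s['force'])
E
```

```text
t: 34.4
eef_pos: [0.3815, -0.3643, 0.2152]
ee_rot: [-1.924, 1.569, -0.429]
force: [-0.5, 0.2, 0.1]
width: 0.0004
top drawer_left_front 0.8 [267. 180.] [0.585 0.138 0.05 ] [-0.105  0.1  ]
top drawer_right_front 0.85 [351. 188.] [ 0.559 -0.062  0.05 ] [-0.117 -0.102]
top drawer_right_front 0.53 [266. 180.] [0.586 0.139 0.05 ] [-0.105  0.101]
top bottle 0.64 [188. 160.] [0.644 0.338 0.   ] [-0.061  0.304]
top beaker 0.65 [435. 165.] [ 0.616 -0.276  0.   ] [-0.045 -0.311]
scene bottle 0.73 [441. 207.] [0.633 0.333 0.   ] [-0.071  0.297]
scene beaker 0.61 [232. 246.] [ 0.621 -0.27   0.   ] [-0.04  -0.305]
scene tip_box 0.7 [221. 209.] [ 0.484 -0.288  0.   ] [-0.176 -0.332]
[ 0.38178519 -0.36273092  0.21511719] 35.0 [0.64529749 1.43445204 0.37186331]
```

View pics/top21.png

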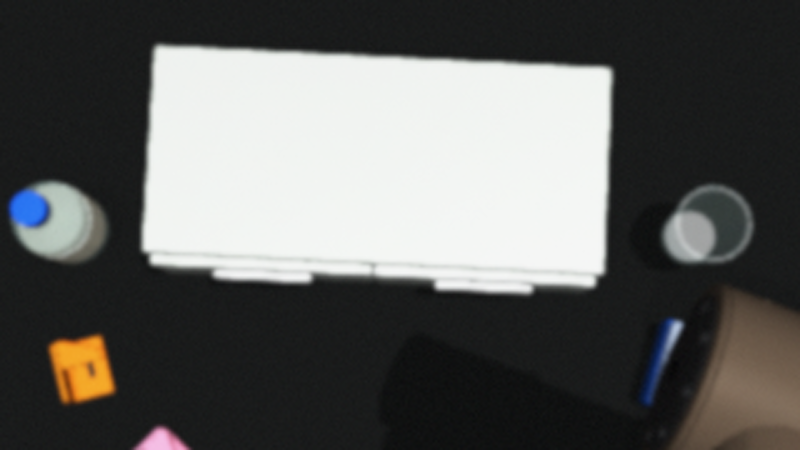

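View pics/scene21.png

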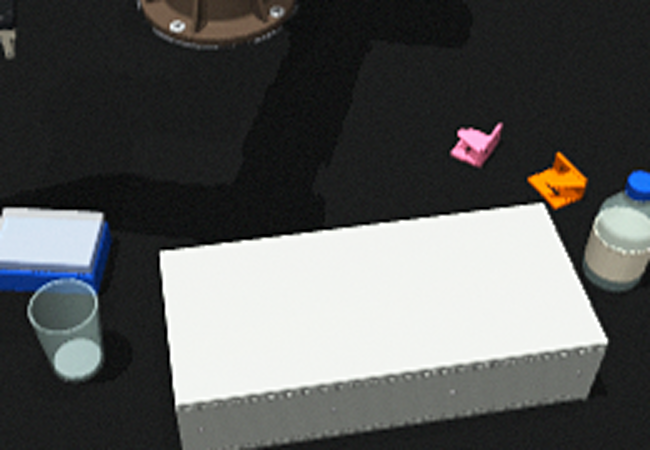

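```bash
python3 -c "
from station import arm
print(arm.job_done(), arm.get_state()['t'])"
```

```text
the job is handed in; nothing more can be done
the job is handed in; nothing more can be done
```

The job is handed in at about 35 s of the 72 s allowed. All three loose brackets are in drawers, and both drawers are pushed against their stops.

**What I did:** I slid each bracket sideways between the open fingers, then pushed it over the front edge with the closed fingers behind its back leaf. None was lifted. The two left-hand brackets went into the left drawer and the right-hand one into the right drawer, each beside its sample. I then pushed the left drawer shut, then the right.

**Last checks:**
- **Brackets:** wrist pictures after each drop showed the bracket lying fully inside its drawer. In the left drawer all three lie side by side.
- **Drawers:** each stopped with no further motion while the push force rose to about 17–22 N. The final top picture shows both fronts flush and the top empty.
- **Bystanders:** the bottle and beaker were located within about 1 cm of their starting positions. That is the spread of the detector, and nothing touched them. The tip box was half hidden in the last top picture but looks unmoved in the scene picture.

**What disagreed:**
- **Hand of the brackets:** in the pictures the left-hand bracket's cheek appears as a flat plate at the top, and the right-hand one shows no cheek at all. This does not match the written description. I sorted by matching each loose bracket to the sample it looked like. The detector's labels and the two-left, one-right count agreed with that.
- **Closed positions:** the two finger stop positions differ by about 1.4 mm in my estimate of the unit's frame, and the detector put the two fronts 12 mm apart. I put both down to my estimate of the unit's angle and detector error, because the picture shows the panels in line.

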